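Air a dental impression by cracking its dish lid

ROBOT

A 6-joint arm with a two-finger parallel gripper is mounted at the origin on the work surface. World frame = base frame: x ahead of the robot, y to its left, z up, the work surface at z = 0. Lengths are in mm, angles in rad, forces in N, time in s.
With the tool pointing down it reaches from about 250 to 725 mm from the base axis. Payload 4 kg.
Tool frame: the origin (TCP) lies midway between the tips of the shut fingers; the grasp point (between the pads) lies 19 mm behind it (arm.tcp_to_grasp is the distance from the TCP to the grasp point, in mm); z points along the fingers, y is the line along which they close (so a half turn about z gives the same grasp; the last joint's range is limited). The gripper opens to 85 mm and grips with 20 to 120 N. Pads are 22 mm wide; open, the fingers measure 114 mm over their backs; the gripper's body (76 mm by 85 mm) begins 54 mm behind the grasp point. The pads swing forward as they close: fully open they stand 13 mm farther back than shut.
Start: joints at [-1.291, 0.241, 0.005, 1.335, 0, 1.571], TCP at [138.08, -480.555, 231.306] pointing down, gripper open.
Joint ranges: [-2.72, 2.72], [-1.05, 1.87], [-1.09, 1.28], [-1.99, 2.15], [-1.42, 1.44], [-3.14, 3.14]. Speed limits (rad/s): [2.79, 2.79, 3.14, 3.14, 3.14, 3.14].

INTERFACE

Orientations are given as a unit quaternion [w, x, y, z].
In Python, from bench import arm, get_image, camera_params gives the robot as it stands. The module is installed in compiled form; this text tells all that it offers.
- The arm moves only by the tool apply_moves, never from a script. Its argument "commands" is a list of rows, each a list of 3 entries, a list of its own where there are three numbers: the turn, a rotation vector about the world's x, y, z in degrees, then the shift along the world's x, y, z in mm, then the gripper command: -1 is shut, 1 is fully open, values between are in proportion. A call has 1 to 8 rows; each row is the pose to reach, as a shift and turn from the pose commanded when the call began; what a row does not reach only later rows make up. A row lasts 1/10 s, in which the tool goes at most 50 mm and 8.59 degrees, less where a joint would pass 70% of its speed; a pose out of reach is approached as far as the arm can. A call with a gripper value outside its range is refused whole. The fingers move at their own pace and stop on an object; the grip force is fixed at half the most. Time passes only in rows, so rows that repeat a pose let the fingers close. It gives the time, the measured TCP pose, the force, the opening and the grip force at its end, in the units of the state.
- arm.sense(): the state, without advancing time (a new reading comes with each control period).
- get_image(name): name is "side" or "top"; returns the picture (420x560x3 uint8, blue, green, red); there is no depth.
- camera_params(name): a dict with "vertical_fov" (degrees; the focal length in pixels is half the picture's height over the tangent of half this angle, whatever the lens; pixels are square), "cx", "cy" (the principal point, pixels), "D" ([k1, k2, p1, p2, k3] as OpenCV has them; the pictures are not rectified), "extrinsics" (4x4, takes a point from world to camera coordinates). Camera axes: x right, y down, z forward; pixel columns grow to the right and rows downward; lengths in mm; the calibration is good to about 2 mm. A picture is of the moment at which its call begins. camera_params takes no time and is no camera call.
- arm.close_job(): hands the job in; it is judged then, once.
The state is a dict: "clock": time; "joints": joint angles; "qd": joint speeds; "effort": joint torques, N m; "ee_pos": TCP position; "tcp_rot": TCP orientation; "force": force on the tool from outside, world axes, zero at the start; "torque": the same for the moment, N m; "finger_gap": opening from 0.0 (shut) to 1.0 (fully open); "finger_force": force on a finger pad.
Only numpy, scipy, OpenCV 4.12 (cv2) and the standard library are available. Lean on these libraries where they do the work, as an engineer would, in place of code of your own. Each camera call takes 0.05 s, during which the arm holds its last target. There are 200 camera calls.

TASK

Air the dental impression in the green dish: take the lid by its green tab and raise the tab side only, until its rim stands about a centimetre clear of the dish while the opposite side stays down on the dish. Hold it ajar for two seconds, then lower it (do not let it drop) so that the lid lies closed, level and centred on the dish, and let go. Leave the dish standing in its place and do not disturb the blue-tabbed dish next to it.

Things in the scene. Friction and masses are not known exactly. Their poses are not given: they have to be found in the camera images.
- green_dish: Loose round green dish on the table, 88 mm outer diameter, 24 mm high, 0.3 kg, a pink horseshoe-shaped impression (14 mm high) in it. Origin: centre of its underside. The lid lies on it like a petri-dish lid: the lid's plate rests on the dish's rim, its skirt hangs 6 mm around the dish with 4 mm play all round.
- green_lid: Loose clear round lid, 102 mm wide, 9 mm high, 45 g. Origin: on its axis at the skirt's lower edge; closed, 18 mm above the table, over the dish's origin. z: its axis, up. Green tab at the edge on its -x side, roughly towards the robot: upright block, x -77 to -49 mm, 12 mm thick along y, z 2 to 30 mm, 21 mm proud of the plate. Pinch it across y from above.
- far_rim (a point): Lower edge of the green lid's skirt opposite the tab: x +49.5 mm, z 0 in the lid's frame, 18 mm above the table when closed and also when the tab side is raised. The lid then turns about the dish's rim there (x +44 mm, z 6 mm in the closed lid's frame); 10 degrees of tilt opens a gap of about 1 cm under the rim at the tab.
- blue_lid: Bystander, to be left alone: the same lid with a blue tab, closed on a like blue dish; origin and axes as for the green lid. Its place and the green one's may be swapped. Also around: a blue mixing bowl and a small white cup, farther from the robot, and a yellow spatula flat between the dishes, under 25 mm high.
There are look-alikes about, which are no part of the job. What is meant by the green_dish is not red, and is the larger of those in its own colour.

How it is judged:
By the outcome, as a careful person would: the job done as asked, in the order asked, and still so for the second after the job is handed in, with the robot touching nothing.
It also fails if it takes over 38 s, if anything falls off the work surface, if the arm or the gripper's body presses on something with over 40 N, if the wrist force passes 120 N, or if a joint passes its speed limit or range.

## Working session

There is one attempt and no reset: what is moved stays moved. The work goes in short steps, Python scripts to look and compute and a tool call to move; the robot and the scene stay as the last step left them, time stands still between calls to the robot, and variables do not carry over. Pictures are saved under pics/ and viewed, at most 10 in all, crops included, and the job is handed in when it is done.

Besides the shell and the picture viewer there is one more tool, called after "Emit:" as name([rows], argument=value, ...), one row to a line, values as JSON. apply_moves: Moves the arm, as the interface text tells. Its arguments: {"type":"object","properties":{"commands":{"type":"array"}},"required":["commands"]}

```bash
mkdir -p pics; python3 - <<'E'
from bench import arm,get_image,camera_params
import cv2
for n in("side","top"):
    cv2.imwrite(f"pics/{n}0.png",get_image(n)); print(n,camera_params(n))
print(arm.sense(),arm.tcp_to_grasp)
E
```

```text
side {'vertical_fov': 46.312221273226314, 'cx': 282.2666111354453, 'cy': 209.1293635727179, 'D': array([-0.16894353,  0.        ,  0.        ,  0.        ,  0.        ]), 'extrinsics': array([[ 7.20546805e-01, -6.93139859e-01, -1.92207709e-02,
        -3.75554594e+02],
       [-4.44308404e-01, -4.40240355e-01, -7.80242573e-01,
         3.12874610e+02],
       [ 5.32355467e-01,  5.70741243e-01, -6.25181645e-01,
         5.00104104e+02],
       [ 0.00000000e+00,  0.00000000e+00,  0.00000000e+00,
         1.00000000e+00]])}
top {'vertical_fov': 44.642591920509524, 'cx': 276.1134196042015, 'cy': 201.90976470709995, 'D': array([-0.10518732,  0.        ,  0.        ,  0.        ,  0.        ]), 'extrinsics': array([[ 2.68443690e-02, -9.99639600e-01,  2.24096965e-04,
         2.20303664e+01],
       [-9.94948962e-01, -2.67400967e-02, -9.67549976e-02,
         6.13678168e+02],
       [ 9.67261194e-02,  2.37436182e-03, -9.95308204e-01,
         9.93470982e+02],
       [ 0.00000000e+00,  0.00000000e+00,  0.00000000e+00,
         1.00000000e+00]])}
{'clock': 0.1, 'joints': array([-1.29102531e+00,  2.41370589e-01,  3.86906818e-03,  1.33520347e+00,
       -2.37077983e-05,  1.57079454e+00]), 'qd': array([-0.00101494, -0.00046677,  0.0029976 , -0.00140426, -0.00022274,
       -0.00105421]), 'effort': array([-6.73022951e-04, -3.73138297e+01,  2.53009862e+01,  1.08526796e-02,
       -8.40887492e-05,  3.63616209e-06]), 'ee_pos': array([ 137.90553744, -480.02067055,  230.48938565]), 'tcp_rot': array([-9.43359370e-04,  9.90231389e-01,  1.39430574e-01, -1.44799807e-04]), 'force': array([-0.54038414, -0.15719795,  1.24026539]), 'torque': array([ 0.02682485, -0.07519267,  0.06495385]), 'finger_force': 0.0, 'finger_gap': 1.000190740937242} 18.700000000000003
```

View pics/top0.png

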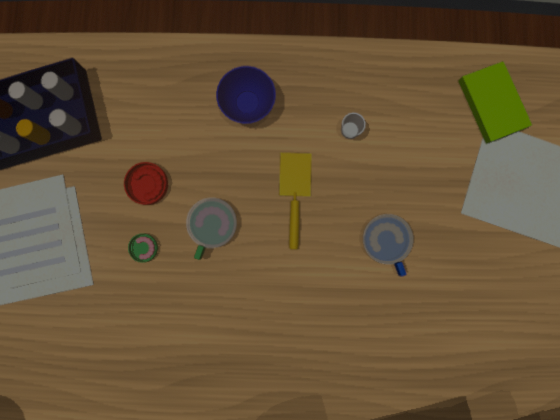

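View pics/side0.png

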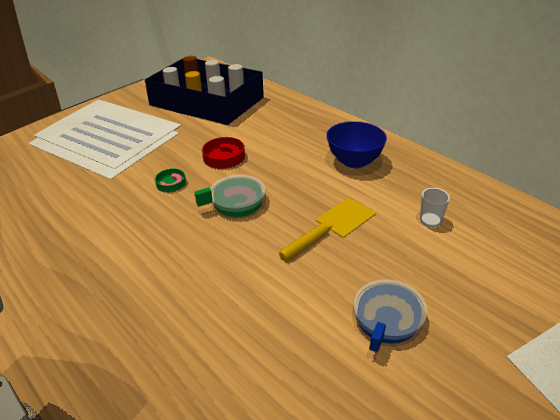

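The top view shows the green dish at about (212,223) with its tab at (200,252). The small green look-alike is at (143,248), the red dish at (146,184) and the blue dish at (388,240). The side view puts the tab at (204,197).

```bash
cat >h.py <<'E'
import cv2,numpy as np
from bench import arm,get_image,camera_params
def ray(n,uv):
    c=camera_params(n);f=210/np.tan(np.radians(c["vertical_fov"]/2))
    K=np.array([[f,0,c["cx"]],[0,f,c["cy"]],[0,0,1]])
    p=cv2.undistortPoints(np.float64(uv).reshape(-1,1,2),K,c["D"]).reshape(-1,2)
    R=c["extrinsics"][:3,:3];t=c["extrinsics"][:3,3]
    return -R.T@t,np.c_[p,np.ones(len(p))]@R
def plane(n,uv,z):
    o,d=ray(n,uv);return o+d*((z-o[2])/d[:,2])[:,None]
def cross(a,b):
    (o1,d1),(o2,d2)=ray("side",[a]),ray("top",[b])
    A=np.c_[d1[0],-d2[0]];s=np.linalg.lstsq(A,o2-o1,rcond=None)[0]
    p,q=o1+s[0]*d1[0],o2+s[1]*d2[0];return (p+q)/2,np.linalg.norm(p-q)
def green(im,roi,smin=150):
    x0,y0,x1,y1=roi;h=cv2.cvtColor(im,cv2.COLOR_BGR2HSV)
    m=cv2.inRange(h,(55,smin,30),(90,255,255));k=np.zeros_like(m);k[y0:y1,x0:x1]=m[y0:y1,x0:x1];return k
E
python3 - <<'E'
from h import *
t=get_image("top");s=get_image("side")
for n,im,roi in(("top",t,(180,190,245,270)),("side",s,(190,170,275,225))):
    for smin in(60,100,150,190):
        m=green(im,roi,smin);c=max(cv2.findContours(m,0,2)[0],key=cv2.contourArea)
        print(n,smin,m.sum()//255,cv2.boundingRect(c),cv2.minAreaRect(c),cv2.minEnclosingCircle(c))
a=cv2.resize(t[185:275,170:260],(540,540),interpolation=2);b=cv2.resize(s[165:225,188:278],(800,533),interpolation=2)[:540]
b=cv2.resize(s[160:230,188:278],(260*2,404),interpolation=2)
o=np.zeros((540,800,3),np.uint8);o[:,:540]=a;o[:404,540:]=cv2.resize(b,(260,404))
cv2.imwrite("pics/c1.png",a)
E
```

```text
top 60 67 (195, 246, 9, 13) ((198.77586364746094, 251.68966674804688), (5.1209516525268555, 12.99933910369873), 23.198591232299805) ((198.87930297851562, 251.7413787841797), 6.534790515899658)
top 100 67 (195, 246, 9, 13) ((198.77586364746094, 251.68966674804688), (5.1209516525268555, 12.99933910369873), 23.198591232299805) ((198.87930297851562, 251.7413787841797), 6.534790515899658)Traceback (most recent call last):
  File "<stdin>", line 5, in <module>
ValueError: max() iterable argument is empty
```

```bash
python3 - <<'E'
from h import *
t=get_image("top")
h=cv2.cvtColor(t,cv2.COLOR_BGR2HSV)
m=green(t,(180,190,245,270),60); c=max(cv2.findContours(m,0,2)[0],key=cv2.contourArea)
M=cv2.moments(m,True);tab=(M['m10']/M['m00'],M['m01']/M['m00'])
print("tab",tab,plane("top",[tab],47))
w=cv2.inRange(h,(0,95,0),(30,255,255))  # wood
k=cv2.bitwise_not(w);kk=np.zeros_like(k);kk[190:262,180:245]=k[190:262,180:245]
kk=cv2.morphologyEx(kk,cv2.MORPH_OPEN,cv2.getStructuringElement(2,(13,13)))
c=max(cv2.findContours(kk,0,1)[0],key=cv2.contourArea)
e=cv2.fitEllipse(c);print("lid",e)
p=plane("top",[e[0]],24);print(p)
T=plane("top",[tab],46)[0];d=(T-p[0])[:2];print(d,np.hypot(*d),np.degrees(np.arctan2(*-d[::-1])))
a=t.copy();cv2.drawContours(a,[c],-1,(0,0,255),1)
cv2.imwrite("pics/c1.png",np.hstack([cv2.resize(x[190:265,175:245],(390,418),interpolation=0) for x in(t,a)]))
E
```

```text
tab (198.67164179104478, 251.9402985074627) [[508.90337767 187.14324923  47.        ]]
lid ((210.93492126464844, 222.49452209472656), (49.946720123291016, 50.65578842163086), 29.249393463134766)
[[568.40198804 168.21075309  24.        ]]
[-59.50359357  19.08338776] 62.48882569361212 -17.781556827078482
```

View pics/c1.png

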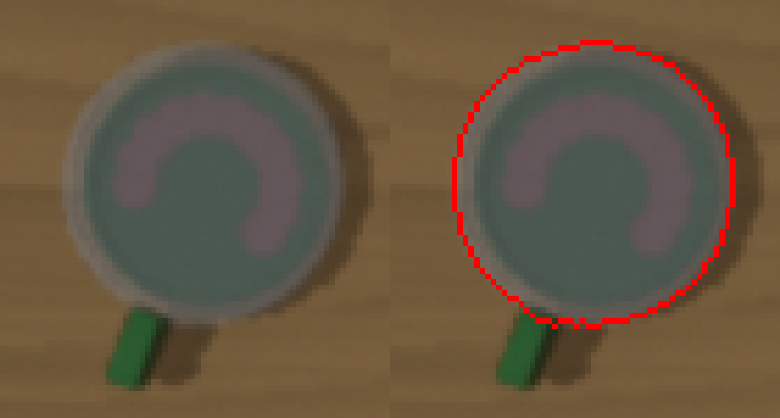

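The crop shows the lid ring centred near (211,222.5) in the full image. The tab's top face is centred near (199,252), and its long axis lies about 18° off world x. I'm starting the approach now.

Emit:
apply_moves([
  [[0, 0, 0], [24, 43, -10], 0],
  [[0, 0, 0], [48, 86, -20], 0],
  [[0, 0, 0], [72, 129, -30], 0],
  [[0, 0, 0], [96, 172, -40], 0],
  [[0, 0, 0], [120, 215, -50], 0],
  [[0, 0, 0], [144, 258, -60], 0],
  [[0, 0, 0], [168, 301, -70], 0],
  [[0, 0, 0], [192, 344, -80], 0],
])

```text
clock: 1.05
ee_pos: [329.8, -136.5, 151.6]
tcp_rot: [0.0, 0.99, 0.139, 0.001]
force: [1.3, -1.2, -0.2]
finger_gap: 0.499
finger_force: 0.0
```

```bash
python3 -c "
from h import *
s=arm.sense();print(s['clock'],s['joints'],s['ee_pos'],s['tcp_rot'],s['finger_gap'])"
```

```text
1.05 [-3.92511914e-01  1.50252733e-02 -4.75759070e-01  1.07868313e+00
 -4.12183313e-05  2.46978648e+00] [ 329.77269981 -136.53755709  151.62659823] [3.54885959e-04 9.90264959e-01 1.39193642e-01 5.62088500e-04] 0.4991916682880761
```

Emit:
apply_moves([
  [[0, 0, 8.5], [22, 40, 0], 0],
  [[0, 0, 17], [44, 80, 0], 0],
  [[0, 0, 25.5], [66, 120, 0], 0],
  [[0, 0, 34], [88, 160, 0], 0],
  [[0, 0, 42.5], [110, 200, 0], 0],
  [[0, 0, 51], [132, 240, 0], 0],
  [[0, 0, 59.5], [154, 280, 0], 0],
  [[0, 0, 68], [176.5, 324, -20], 0],
])

```text
clock: 1.85
ee_pos: [507.0, 185.6, 135.1]
tcp_rot: [0.001, 0.741, 0.672, 0.003]
force: [1.5, -0.4, 1.4]
finger_gap: 0.496
finger_force: 0.0
```

Emit:
apply_moves([
  [[0, 0, 8.5], [0, 0, 0], 0],
  [[0, 0, 17], [0, 0, -5], 0],
  [[0, 0, 25.5], [0, 0, -10], 0],
  [[0, 0, 34], [0, 0, -15], 0],
  [[0, 0, 42.5], [0, 0, -20], 0],
  [[0, 0, 51], [0, 0, -25], 0],
  [[0, 0, 59.5], [0, 0, -30], 0],
  [[0, 0, 68], [0, 0, -40], 0],
])

```text
clock: 2.65
ee_pos: [504.7, 183.2, 93.2]
tcp_rot: [0.001, 0.239, 0.971, 0.0]
force: [-0.5, -0.0, -0.2]
finger_gap: 0.496
finger_force: 0.0
```

Emit:
apply_moves([
  [[0, 0, 8.5], [0, 0, -10], -0.2],
  [[0, 0, 10], [0, 0, -20], -0.3],
  [[0, 0, 10], [0, 0, -20], -0.3],
])

```text
clock: 2.95
ee_pos: [503.0, 182.5, 71.3]
tcp_rot: [-0.001, 0.157, 0.988, -0.001]
force: [-0.3, 0.6, 0.3]
finger_gap: 0.352
finger_force: 0.0
```

```bash
python3 - <<'E'
from h import *
from scipy.spatial.transform import Rotation as R
s=arm.sense();q=s['tcp_rot'];r=R.from_quat(q,scalar_first=True)
print(s['clock'],s['joints'],s['ee_pos'],q,s['finger_gap'],r.as_matrix())
im=get_image("side");cv2.imwrite("pics/s1.png",cv2.resize(im[120:240,140:300],(800,600),interpolation=2))
E
```

```text
2.95 [ 3.48142457e-01  4.33831512e-01 -1.59122538e-01  9.81136526e-01
 -5.62782241e-07  6.63982233e-01] [502.98022141 182.54384802  71.31864074] [-1.44053677e-03  1.57264106e-01  9.87555208e-01 -7.98667729e-04] 0.3518985508324993 [[-0.95053185  0.31061167 -0.00309642]
 [ 0.31061628  0.95053473 -0.00112437]
 [ 0.00259402 -0.00203055 -0.99999457]]
```

View pics/s1.png

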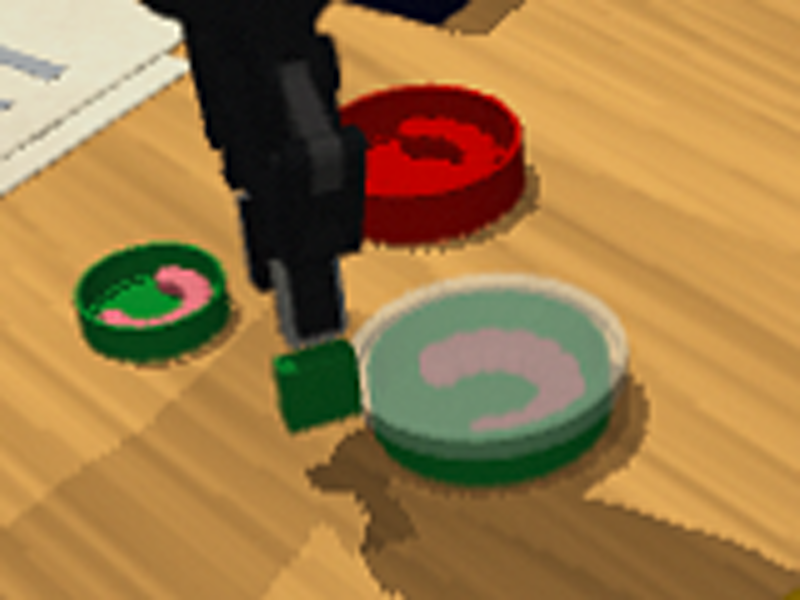

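The side crop shows the gripper just above the tab, which is at about (318,385) in the crop. Nothing else is near the fingers. I'll correct by (+3.6, +5.3) mm and go down.

Emit:
apply_moves([
  [[0, 0, 0], [3.6, 5.3, 0], -0.3],
  [[0, 0, 0], [3.6, 5.3, 0], -0.3],
  [[0, 0, 0], [3.6, 5.3, -15], -0.3],
  [[0, 0, 0], [3.6, 5.3, -30], -0.3],
  [[0, 0, 0], [3.6, 5.3, -46], -0.3],
  [[0, 0, 0], [3.6, 5.3, -46], -0.3],
  [[0, 0, 0], [3.6, 5.3, -46], -0.3],
])

```text
clock: 3.7
ee_pos: [508.0, 188.5, 27.3]
tcp_rot: [0.0, 0.156, 0.988, 0.0]
force: [0.3, -1.0, -0.5]
finger_gap: 0.352
finger_force: 0.0
```

```bash
python3 - <<'E'
from h import *
s=arm.sense();print(s['clock'],s['ee_pos'],s['force'],s['finger_gap'])
im=get_image("side");t=get_image("top")
a=cv2.resize(im[150:230,180:285],(525,400),interpolation=2);b=cv2.resize(t[180:270,170:250],(270,304),interpolation=2)
o=np.zeros((400,795,3),np.uint8);o[:,:525]=a;o[:304,525:]=b
cv2.imwrite("pics/s2.png",o)
E
```

```text
3.7 [508.02643781 188.45096265  27.31929137] [ 0.33970963 -0.99185351 -0.49121831] 0.3521887353923494
```

View pics/s2.png

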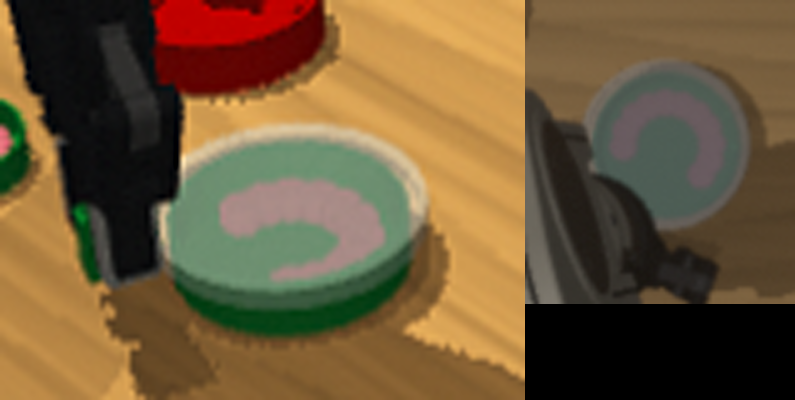

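The left panel shows the fingers straddling the tab at about (85,240), just clear of the lid edge at (160,210). The lid is still undisturbed. I'll back off 1.5 mm and close.

Emit:
apply_moves([
  [[0, 0, 0], [-1.5, 0, -1], -0.3],
  [[0, 0, 0], [-1.5, 0, -1], -0.4],
  [[0, 0, 0], [-1.5, 0, -1], -0.5],
  [[0, 0, 0], [-1.5, 0, -1], -0.6],
  [[0, 0, 0], [-1.5, 0, -1], -0.65],
  [[0, 0, 0], [-1.5, 0, -1], -0.7],
  [[0, 0, 0], [-1.5, 0, -1], -0.75],
  [[0, 0, 0], [-1.5, 0, -1], -1],
])

```text
clock: 4.6
ee_pos: [506.3, 188.2, 26.1]
tcp_rot: [0.0, 0.156, 0.988, -0.0]
force: [-0.5, 0.2, 2.3]
finger_gap: 0.125
finger_force: 60.7
```

Emit:
apply_moves([
  [[0, 0, 0], [0, 0, 0], -1],
  [[0, 0, 0], [0, 0, 0], -1],
  [[0, 0, 0], [0, 0, 0], -1],
])

```text
clock: 4.9
ee_pos: [506.4, 188.3, 26.1]
tcp_rot: [0.0, 0.156, 0.988, -0.0]
force: [-0.9, -0.9, 3.5]
finger_gap: 0.125
finger_force: 60.7
```

```bash
python3 - <<'E'
from h import *
s=arm.sense();print(s['clock'],s['ee_pos'],s['tcp_rot'],s['force'],s['torque'],s['finger_gap'],s['finger_force'])
t=get_image("top");h=cv2.cvtColor(t,cv2.COLOR_BGR2HSV)
k=cv2.bitwise_not(cv2.inRange(h,(0,95,0),(30,255,255)))
# circle through right/top arc of lid ring
p=[]
for a in np.radians(np.arange(-100,40,4)):
    r=np.arange(15,34,.25);u=np.c_[211+r*np.cos(a),222.5+r*np.sin(a)].astype(np.float32)
    v=cv2.remap(k,u[None,:,0],u[None,:,1],1)[0];i=np.argmax(v<128);p.append(u[i])
p=np.array(p);A=np.c_[2*p,np.ones(len(p))];x=np.linalg.lstsq(A,(p**2).sum(1),rcond=None)[0];print(x[:2],np.sqrt(x[2]+x[0]**2+x[1]**2),plane("top",[x[:2]],24))
E
```

```text
4.9 [506.36373089 188.25443824  26.10037831] [ 7.51120531e-05  1.56213403e-01  9.87723325e-01 -1.93910477e-05] [-0.90749865 -0.8694778   3.51952551] [-0.13784008  0.13274585 -0.06163198] 0.12479898770131898 60.72158217430115
[210.86402627 222.12119343] 25.63726924022981 [[569.14791472 168.38212679  24.        ]]
```

The grasp is firm: opening 0.125, 60 N on the pads, and the lid has hardly moved. I'll tilt about the far rim, 4° first to check the forces.

Emit:
apply_moves([
  [[0.15, 0.48, 0], [0, 0, 0.95], -1],
  [[0.31, 0.95, 0], [0.05, 0, 1.9], -1],
  [[0.46, 1.43, 0], [0.1, 0, 2.85], -1],
  [[0.62, 1.9, 0], [0.13, 0, 3.8], -1],
  [[0.77, 2.38, 0], [0.2, -0.1, 4.75], -1],
  [[0.93, 2.85, 0], [0.25, -0.1, 5.7], -1],
  [[1.08, 3.33, 0], [0.3, -0.1, 6.65], -1],
  [[1.23, 3.8, 0], [0.4, -0.1, 7.6], -1],
])

```text
clock: 5.75
ee_pos: [506.6, 188.2, 33.5]
tcp_rot: [-0.035, 0.156, 0.987, 0.005]
force: [-1.4, -0.5, 0.9]
finger_gap: 0.131
finger_force: 60.6
```

```bash
python3 - <<'E'
from h import *
from scipy.spatial.transform import Rotation as R
s=arm.sense();r=R.from_quat(s['tcp_rot'],scalar_first=True);r0=R.from_quat([0,.156213,.987723,0],scalar_first=True)
print(s['clock'],s['ee_pos'],(r*r0.inv()).as_rotvec(degrees=True),s['force'],s['torque'],s['finger_gap'])
E
```

```text
5.75 [506.58816065 188.21317482  33.53191103] [1.24311904 3.85923526 0.00585453] [-1.40764806 -0.45385139  0.86346759] [ 0.03613714  0.04862875 -0.00321963] 0.13098892071027052
```

Forces are small, so I'll go on to 10°.

Emit:
apply_moves([
  [[0.23, 0.71, 0], [0.1, 0, 1.4], -1],
  [[0.46, 1.43, 0], [0.25, -0.1, 2.85], -1],
  [[0.69, 2.14, 0], [0.45, -0.1, 4.3], -1],
  [[0.93, 2.85, 0], [0.65, -0.2, 5.7], -1],
  [[1.16, 3.57, 0], [0.85, -0.3, 7.1], -1],
  [[1.39, 4.28, 0], [1.05, -0.3, 8.5], -1],
  [[1.62, 4.99, 0], [1.3, -0.4, 9.9], -1],
  [[1.85, 5.71, 0], [1.55, -0.5, 11.3], -1],
])

```text
clock: 6.55
ee_pos: [508.4, 187.7, 45.0]
tcp_rot: [-0.087, 0.156, 0.984, 0.014]
force: [-0.2, 0.3, -0.6]
finger_gap: 0.126
finger_force: 60.5
```

```bash
python3 - <<'E'
from h import *
from scipy.spatial.transform import Rotation as R
s=arm.sense();r=R.from_quat(s['tcp_rot'],scalar_first=True);r0=R.from_quat([0,.156213,.987723,0],scalar_first=True)
print(s['clock'],s['ee_pos'],(r*r0.inv()).as_rotvec(degrees=True),s['force'],s['torque'],s['finger_gap'])
cv2.imwrite("pics/s3.png",cv2.resize(get_image("side")[150:230,180:285],(788,600),interpolation=2))
E
```

```text
6.55 [508.36096507 187.69808257  44.95009243] [3.10014510e+00 9.56321535e+00 6.59226576e-03] [-0.22599714  0.30790638 -0.62158685] [-0.04781504 -0.15079697 -0.01375772] 0.1258668282515368
```

View pics/s3.png

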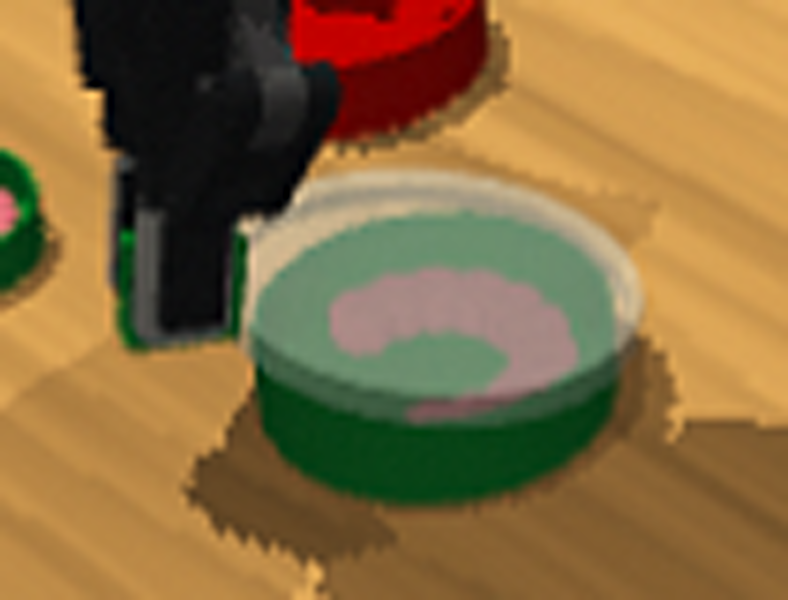

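The crop shows the tab side raised, with a light gap under the lid at the left near (250,250). The skirt still overlaps the dish at the far right near (630,330). Forces are about nil, so I'll hold.

Emit:
apply_moves([
  [[0, 0, 0], [0, 0, 0], -1],
  [[0, 0, 0], [0, 0, 0], -1],
  [[0, 0, 0], [0, 0, 0], -1],
  [[0, 0, 0], [0, 0, 0], -1],
  [[0, 0, 0], [0, 0, 0], -1],
  [[0, 0, 0], [0, 0, 0], -1],
  [[0, 0, 0], [0, 0, 0], -1],
  [[0, 0, 0], [0, 0, 0], -1],
])

```text
clock: 7.4
ee_pos: [508.3, 187.7, 44.9]
tcp_rot: [-0.086, 0.156, 0.984, 0.014]
force: [0.6, -0.0, -0.6]
finger_gap: 0.122
finger_force: 60.5
```

Emit:
apply_moves([
  [[0, 0, 0], [0, 0, 0], -1],
  [[0, 0, 0], [0, 0, 0], -1],
  [[0, 0, 0], [0, 0, 0], -1],
  [[0, 0, 0], [0, 0, 0], -1],
  [[0, 0, 0], [0, 0, 0], -1],
  [[0, 0, 0], [0, 0, 0], -1],
  [[0, 0, 0], [0, 0, 0], -1],
  [[0, 0, 0], [0, 0, 0], -1],
])

```text
clock: 8.2
ee_pos: [508.2, 187.7, 44.8]
tcp_rot: [-0.086, 0.156, 0.984, 0.014]
force: [0.0, 1.1, -0.7]
finger_gap: 0.121
finger_force: 60.5
```

Emit:
apply_moves([
  [[0, 0, 0], [0, 0, 0], -1],
  [[0, 0, 0], [0, 0, 0], -1],
  [[0, 0, 0], [0, 0, 0], -1],
  [[0, 0, 0], [0, 0, 0], -1],
  [[0, 0, 0], [0, 0, 0], -1],
  [[0, 0, 0], [0, 0, 0], -1],
  [[0, 0, 0], [0, 0, 0], -1],
  [[0, 0, 0], [0, 0, 0], -1],
])

```text
clock: 9.0
ee_pos: [508.3, 187.7, 44.8]
tcp_rot: [-0.086, 0.156, 0.984, 0.014]
force: [0.6, -0.2, -0.7]
finger_gap: 0.124
finger_force: 60.5
```

Emit:
apply_moves([
  [[-0.23, -0.71, 0], [-0.25, 0.1, -1.4], -1],
  [[-0.46, -1.43, 0], [-0.5, 0.1, -2.8], -1],
  [[-0.69, -2.14, 0], [-0.7, 0.2, -4.2], -1],
  [[-0.93, -2.85, 0], [-0.9, 0.3, -5.6], -1],
  [[-1.16, -3.57, 0], [-1.1, 0.35, -7], -1],
  [[-1.39, -4.28, 0], [-1.3, 0.4, -8.45], -1],
  [[-1.62, -4.99, 0], [-1.45, 0.45, -9.85], -1],
  [[-1.85, -5.71, 0], [-1.55, 0.5, -11.3], -1],
])

```text
clock: 9.8
ee_pos: [506.6, 188.2, 33.4]
tcp_rot: [-0.034, 0.156, 0.987, 0.005]
force: [0.2, 1.0, 0.3]
finger_gap: 0.123
finger_force: 60.5
```

Emit:
apply_moves([
  [[-0.15, -0.48, 0], [-0.1, 0, -0.95], -1],
  [[-0.31, -0.95, 0], [-0.15, 0, -1.9], -1],
  [[-0.46, -1.43, 0], [-0.2, 0, -2.85], -1],
  [[-0.62, -1.9, 0], [-0.25, 0.1, -3.8], -1],
  [[-0.77, -2.38, 0], [-0.3, 0.1, -4.75], -1],
  [[-0.93, -2.85, 0], [-0.35, 0.1, -5.7], -1],
  [[-1.08, -3.33, 0], [-0.4, 0.1, -6.65], -1],
  [[-1.23, -3.8, 0], [-0.4, 0.1, -7.6], -1],
])

```text
clock: 10.6
ee_pos: [506.2, 188.3, 26.0]
tcp_rot: [0.0, 0.156, 0.988, -0.0]
force: [-3.1, -0.5, 8.0]
finger_gap: 0.125
finger_force: 61.4
```

Emit:
apply_moves([
  [[0, 0, 0], [0, 0, 0], -1],
  [[0, 0, 0], [0, 0, 0], -1],
  [[0, 0, 0], [0, 0, 0], -1],
])

```text
clock: 10.9
ee_pos: [506.2, 188.4, 26.1]
tcp_rot: [-0.0, 0.156, 0.988, 0.0]
force: [-1.1, -0.5, 3.4]
finger_gap: 0.132
finger_force: 60.9
```

```bash
python3 - <<'E'
from h import *
from scipy.spatial.transform import Rotation as R
s=arm.sense();r=R.from_quat(s['tcp_rot'],scalar_first=True);r0=R.from_quat([0,.156213,.987723,0],scalar_first=True)
print(s['clock'],s['ee_pos'],(r*r0.inv()).as_rotvec(degrees=True),s['force'],s['torque'],s['finger_gap'])
cv2.imwrite("pics/s4.png",cv2.resize(get_image("side")[150:230,180:285],(788,600),interpolation=2))
E
```

```text
10.9 [506.22031959 188.35117527  26.11239951] [0.00881372 0.01331652 0.00907536] [-1.13612972 -0.45084654  3.41351323] [-0.02708451  0.32490837 -0.02770882] 0.13232335731858955
```

View pics/s4.png

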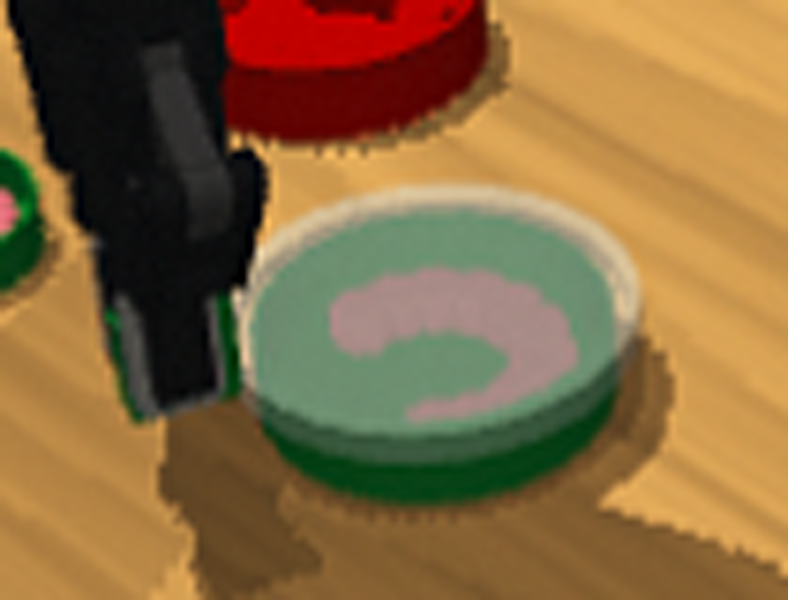

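The crop shows the lid closed and level on the dish, with the skirt overlapping evenly all round. The TCP is back at the grasp pose, so I'll release and rise.

Emit:
apply_moves([
  [[0, 0, 0], [0, 0, 0], -0.7],
  [[0, 0, 0], [0, 0, 0], -0.6],
  [[0, 0, 0], [0, 0, 0], -0.5],
  [[0, 0, 0], [0, 0, 0], -0.4],
  [[0, 0, 0], [0, 0, 0], -0.3],
  [[0, 0, 0], [0, 0, 0], -0.3],
  [[0, 0, 0], [0, 0, 0], -0.3],
])

```text
clock: 11.65
ee_pos: [506.3, 188.3, 25.9]
tcp_rot: [0.0, 0.156, 0.988, -0.0]
force: [1.4, -0.9, -0.6]
finger_gap: 0.351
finger_force: 0.0
```

Emit:
apply_moves([
  [[0, 0, 0], [0, 0, 5], -0.3],
  [[0, 0, 0], [0, 0, 15], -0.3],
  [[0, 0, 0], [0, 0, 35], -0.3],
  [[0, 0, 0], [0, 0, 60], -0.3],
  [[0, 0, 0], [0, 0, 100], -0.3],
  [[0, 0, 0], [-40, -20, 130], -0.3],
  [[0, 0, 0], [-80, -50, 140], -0.3],
  [[0, 0, 0], [-120, -80, 140], -0.3],
])

```text
clock: 12.45
ee_pos: [390.5, 110.9, 168.7]
tcp_rot: [0.003, 0.156, 0.988, 0.001]
force: [-0.4, -0.6, 0.8]
finger_gap: 0.35
finger_force: 0.0
```

Emit:
apply_moves([
  [[0, 0, 0], [-20, -45, 0], -0.3],
  [[0, 0, 0], [-40, -90, 0], -0.3],
  [[0, 0, 0], [-50, -140, 0], -0.3],
  [[0, 0, 0], [-50, -140, 0], -0.3],
])

```text
clock: 12.85
ee_pos: [338.4, -33.8, 167.0]
tcp_rot: [0.001, 0.162, 0.987, -0.001]
force: [0.5, 0.6, 0.8]
finger_gap: 0.35
finger_force: 0.0
```

```bash
python3 - <<'E'
from h import *
s=arm.sense();print(s['clock'],s['ee_pos'],s['finger_gap'])
t=get_image("top");h=cv2.cvtColor(t,cv2.COLOR_BGR2HSV)
t0=cv2.imread("pics/top0.png")
for im in(t0,t):
    h=cv2.cvtColor(im,cv2.COLOR_BGR2HSV)
    kk=np.zeros(im.shape[:2],np.uint8);kk[190:262,180:245]=cv2.bitwise_not(cv2.inRange(h,(0,95,0),(30,255,255)))[190:262,180:245]
    kk=cv2.morphologyEx(kk,cv2.MORPH_OPEN,cv2.getStructuringElement(2,(13,13)))
    print(cv2.fitEllipse(max(cv2.findContours(kk,0,1)[0],key=cv2.contourArea)))
    m=green(im,(180,235,245,270),60);M=cv2.moments(m,True);print("tab",M['m10']/M['m00'],M['m01']/M['m00'])
cv2.imwrite("pics/e.png",np.hstack([cv2.resize(x[190:265,175:245],(390,418),interpolation=0) for x in(t0,t)]))
cv2.imwrite("pics/e2.png",get_image("side"))
E
```

```text
12.85 [338.38023241 -33.84777428 166.95488338] 0.3495077138979312
((210.95005798339844, 222.4831085205078), (49.98432159423828, 50.617095947265625), 32.231571197509766)
tab 198.63076923076923 251.87692307692308
((210.6825714111328, 222.45298767089844), (49.73513412475586, 50.86831283569336), 26.085132598876953)
tab 198.37878787878788 251.71212121212122
```

View pics/e.png

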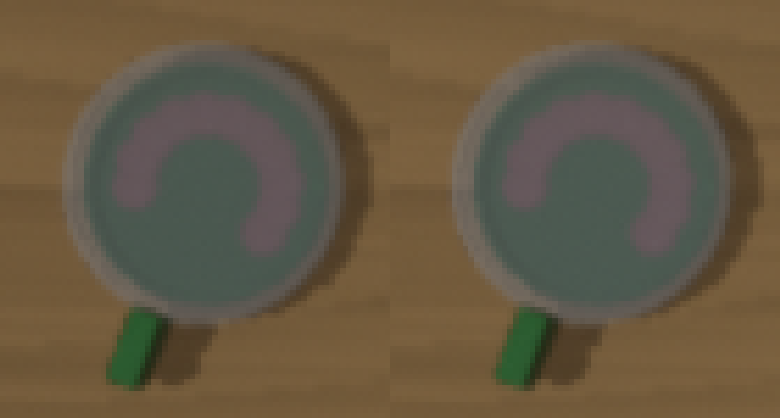

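View pics/e2.png

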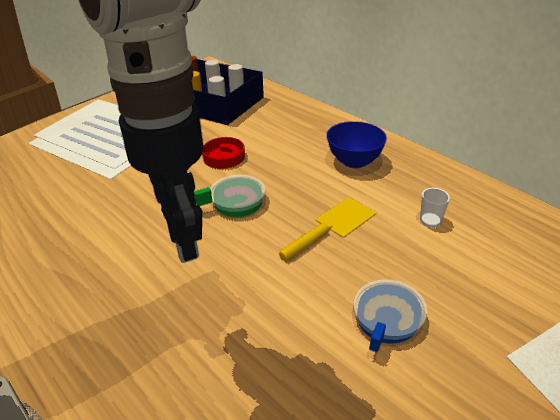

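In the before/after crop the lid is back within about 0.5 mm, at (210.7,222.5) against (210.95,222.5) before. The dish hasn't moved. The full side view shows the blue dish at (390,312) untouched and the arm clear.

```bash
python3 -c "
from bench import arm
print(arm.close_job())"
```

```text
the job is handed in; nothing more can be done
None
```

I raised the green lid's tab side to about 10° (a gap of about 1 cm), held it 2.4 s, lowered it closed to within about 0.5 mm of where it started, let go and handed the job in at about 13 s; the green dish and the blue-tabbed dish did not move.

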